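# Find the tang hole in a handle blank and present it hole-up

## Robot

A 6-joint arm with a two-finger parallel gripper is mounted at the origin on the work surface. World frame = base frame: x ahead of the robot, y to its left, z up, the work surface at z = 0. Lengths are in m, angles in rad, forces in N, time in s.
With the tool pointing down it reaches from about 0.275 to 0.725 m from the base axis. Payload 15.9 kg.
Tool frame: the origin (TCP) lies at the very end of the fingers, on their centre line; the grasp point (between the pads) lies 19 mm behind it (robot.grip_point_offset is the distance from the TCP to the grasp point, in m); z points along the fingers, y is the line along which they close (so a half turn about z gives the same grasp; the last joint's range is limited). The gripper opens to 85 mm and grips with 20 to 120 N. Pads are 22 mm wide; open, the fingers measure 114 mm over their backs; the gripper's body (76 mm by 85 mm) begins 54 mm behind the grasp point. The pads swing forward as they close: fully open they stand 13 mm farther back than shut.
Start: joints at [1.319, 0.213, -0.034, 1.323, 0, 1.571], TCP at [0.125, 0.484, 0.231] pointing down, gripper open.
Joint ranges: [-2.98, 2.98], [-0.74, 1.72], [-1.14, 1.35], [-2.1, 2.04], [-1.57, 1.44], [-3.14, 3.14]. Speed limits (rad/s): [1.89, 1.89, 2.39, 2.57, 3.14, 3.14].

## Interface

Orientations are given as a rotation vector (axis times angle).
In Python, from bench import telemetry, optics, robot gives the robot as it stands.
- The arm moves only by the tool apply_moves, never from a script. Its argument "plan" is a list of rows, each a list of 6 numbers: the shift along the tool's x, y, z as a fraction of full scale, then the turn, a rotation vector about the tool's x, y, z as a fraction of full scale. In form: [[dx, dy, dz, ax, ay, az], ...]. A call has exactly 10 rows; each row shifts and turns the commanded pose from where the row before left it, along the tool's axes as they then stand; what a row does not reach is not made up. Full scale, the value 1, is 200 mm for a shift and pi rad for a turn. A row lasts 1/12 s, in which the tool goes at most 41.7 mm and 7.16 degrees, less where a joint would pass 70% of its speed; a pose out of reach is approached as far as the arm can. A call with a number of a shift or a turn outside -1 to 1 is refused whole. A call with a gripper value outside its range is refused whole. "fingers" is the opening, from 0 (shut) to 1 (fully open), set as the call begins (left out, the last holds). The fingers move at their own pace and stop on an object; the grip force is fixed at half the most. Time passes only in rows, so rows that do not move let the fingers close, or fill a call up. It gives the time, the measured TCP pose, the force, the opening and the grip force at its end, in the units of the state.
- telemetry.get_obs(): the state, without advancing time (a new reading comes with each control period).
- optics.get_image(name): name is "side" or "top"; returns a dict with "image" (480x640x3 uint8, red, green, blue), "K" (3x3 intrinsics, pixels), "camera_from_world" (4x4, takes a point from world to camera coordinates). Camera axes: x right, y down, z forward; pixel columns grow to the right and rows downward; lengths in m; the calibration is good to about 2 mm. A picture is of the moment at which its call begins. There is no depth.
- robot.finish_job(): hands the job in; it is judged then, once.
The state is a dict: "time": time; "q": joint angles; "dq": joint speeds; "effort": joint torques, N m; "tcp_pos": TCP position; "tcp_rot": TCP orientation; "force": force on the tool from outside, world axes, zero at the start; "ft_torque": the same for the moment, N m; "width": finger opening in m; "grip_force": force on a finger pad.
Only numpy, scipy, OpenCV 4.12 (cv2) and the standard library are available. Lean on these libraries where they do the work, as an engineer would, in place of code of your own. Each camera call takes 0.05 s, during which the arm holds its last target. There are 200 camera calls.

## Task

One end of the wooden handle blank lying on the vee rest is bored deep for a tool tang; the other end has only a shallow centre recess that looks the same. Find the bored end by feel: slide the blank gently, end on, at least 25 mm onto the level feeler pin, then draw it off again. Turn the blank so that the bored hole looks straight up and finish while still holding it in the gripper, upright and at rest, its lower end at least 10 cm above the bench and clear of the rest and the pin stand, leaving the other things on the bench undisturbed.

Things in the scene. Friction and masses are not known exactly. Their poses are not given: they have to be found in the camera images.
- blank: handle blank: plain wooden cylinder, 30 mm diameter, 100 mm long, about 60 g. Origin at its middle, on its axis; its z axis points out of the bored end (blind hole 14 mm diameter, 45 mm deep). The other end has a recess, 14 mm diameter, 4 mm deep. Starts level on the rest, axis 75 mm above the bench, bored end either way; may roll about its axis, so x and y mean nothing
- hole_mouth (a point): centre of the bored hole's mouth on the blank's end face, 50 mm from the blank's origin; axes as the blank's
- rest: fixed steel rest: base 110 x 60 x 12 mm and two upright vees, 8 mm thick, 74 mm apart between centres, 42 mm wide, no higher than the blank's axis; between them the blank is free over 66 mm. Origin at the centre of its underside on the bench; its x axis lies along the blank. Stands left or right on the bench, turned up to 120 degrees either way, so the bored end never looks straight at the robot
- gauge: fixed rigid pin stand: grey base 70 x 70 x 16 mm, 24 mm collar (top at 46 mm), steel post of 6 mm diameter at x = 60 mm, y = 0, bent over into the level feeler pin. Origin on the bench; the pin points along the stand's -x axis, its tip at x = -30 mm, so 87 mm of pin is free. To go on, the blank travels level along the stand's +x
- pin_tip (a point): round tip of the feeler pin (6 mm diameter), on its axis, 130 mm above the bench; axes as the stand's
- driver_a: bystander: red-handled screwdriver lying on the bench, 190 mm long
- driver_b: bystander: red-handled screwdriver lying on the bench, 190 mm long
- handle_a: bystander: finished wooden handle with a brass ferrule lying on the bench, 123 mm long, 28 mm diameter
- handle_b: bystander: finished wooden handle with a brass ferrule lying on the bench, 123 mm long, 28 mm diameter
- jig: bystander: steel block on the bench, 50 x 70 x 40 mm
- tin: bystander: large red tin can, 100 mm diameter, 130 mm tall, fixed on the bench beyond the middle; origin at the centre of its underside

How it is judged:
By the outcome, as a careful person would: the job done as asked, in the order asked, and still so for the second after the job is handed in, while the arm keeps its last pose, push and grip.
It also fails if it takes over 64 s, if anything falls off the work surface, if the arm or the gripper's body presses on something with over 40 N, if the wrist force passes 120 N, or if a joint passes its speed limit or range.

## Working session

There is one attempt and no reset: what is moved stays moved. The work goes in short steps, Python scripts to look and compute and a tool call to move; the robot and the scene stay as the last step left them, time stands still between calls to the robot, and variables do not carry over. Pictures are saved under pics/ and viewed, at most 10 in all, crops included, and the job is handed in when it is done.

Besides the shell and the picture viewer there is one more tool, called after ">>>" as name(argument=value, ...), one argument or row to a line, values as JSON. apply_moves: Moves the arm, as the interface text tells. Its arguments: {"type":"object","properties":{"plan":{"type":"array"},"fingers":{"type":"number"}},"required":["plan"]}

```bash
ls; mkdir -p pics; python3 - <<'E'
from bench import telemetry, optics, robot
import cv2,numpy as np
o=telemetry.get_obs();print(o)
for n in("side","top"):
    d=optics.get_image(n);cv2.imwrite(f"pics/{n}0.png",d["image"][:,:,::-1]);print(n,d["K"].tolist(),np.round(d["camera_from_world"],4).tolist())
print(robot.grip_point_offset)
E
```

```text
pics
{'time': 0.0, 'q': array([ 1.31898613e+00,  2.13369198e-01, -3.50660723e-02,  1.32350850e+00,
        2.94280996e-05,  1.57083540e+00]), 'dq': array([-1.16555103e-03, -8.34339051e-05, -9.30527173e-04, -4.59018214e-04,
        1.76055055e-03,  1.00578831e-03]), 'effort': array([-1.00063236e-03, -6.86159921e+01,  4.87112045e+01,  1.77230837e-02,
        2.00538756e-05,  5.86293254e-06]), 'tcp_pos': array([0.12448279, 0.48389585, 0.23080688]), 'tcp_rot': array([-3.94537423e-01, -3.11654502e+00,  1.78223547e-03]), 'force': array([0.30874893, 0.13326743, 0.61774248]), 'ft_torque': array([-0.02902594,  0.01189623,  0.0427999 ]), 'grip_force': 0.0, 'width': 0.08572129393224341}
side [[574.4160663587467, 0.0, 333.3838549371845], [0.0, 574.4160663587467, 240.7825648581911], [0.0, 0.0, 1.0]] [[-0.9814, -0.1917, -0.0138, 0.6003], [-0.0926, 0.5343, -0.8402, 0.136], [0.1685, -0.8233, -0.5421, 0.9448], [0.0, 0.0, 0.0, 1.0]]
top [[497.236721218816, 0.0, 319.1615433888952], [0.0, 497.236721218816, 230.6197637962153], [0.0, 0.0, 1.0]] [[0.0203, -0.9998, 0.0047, 0.0017], [-0.9734, -0.0209, -0.2282, 0.637], [0.2283, 0.0001, -0.9736, 0.8926], [0.0, 0.0, 0.0, 1.0]]
0.0187
```

View pics/side0.png

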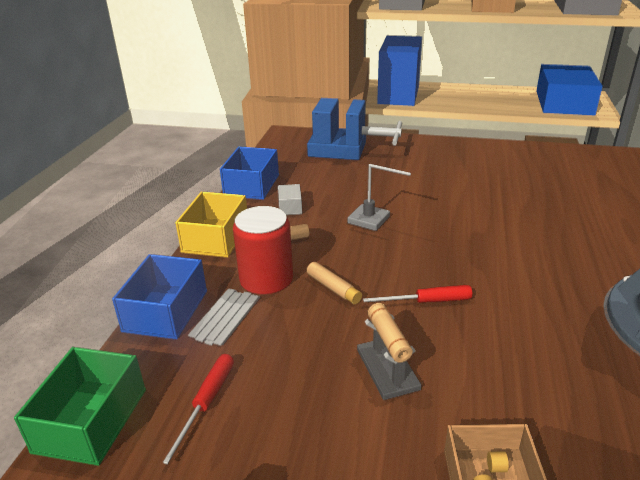

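View pics/top0.png

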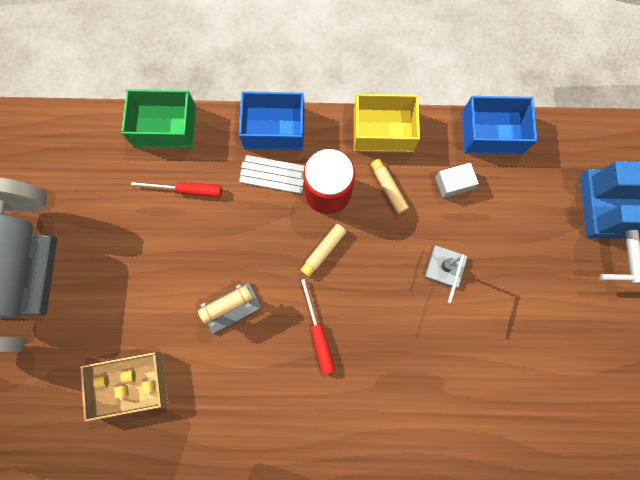

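The side view shows the blank on its rest, running from about (375,312) to (402,352). It also shows the pin stand, with the bend at (370,167) and the tip at (409,174). In the top view the blank spans about (203,312) to (252,293), and the pin runs from its bend at (463,256) to its tip at (450,301). I'll measure from these.

```bash
cat > h.py <<'E'
import numpy as np,cv2
from bench import telemetry,optics,robot
from scipy.spatial.transform import Rotation as R
def cam(n):
    d=optics.get_image(n);return d["image"],d["K"],d["camera_from_world"]
def ray(K,T,p):
    Ri=T[:3,:3].T;return -Ri@T[:3,3],Ri@np.linalg.solve(K,[p[0],p[1],1])
def onz(K,T,p,z):
    c,d=ray(K,T,p);return c+d*(z-c[2])/d[2]
def proj(K,T,X):
    p=K@(T[:3,:3]@np.asarray(X)+T[:3,3]);return p[:2]/p[2]
def tri(KA,TA,a,KB,TB,b):
    P=cv2.triangulatePoints(KA@TA[:3],KB@TB[:3],np.array(a,float).reshape(2,1),np.array(b,float).reshape(2,1))[:,0]
    return P[:3]/P[3]
E
python3 - <<'E'
from h import *
it,Kt,Tt=cam("top");is_,Ks,Ts=cam("side")
a=cv2.resize(it[265:345,185:285],None,fx=4,fy=4,interpolation=cv2.INTER_CUBIC)
b=cv2.resize(it[235:315,415:515],None,fx=4,fy=4,interpolation=cv2.INTER_CUBIC)
c=cv2.resize(is_[295:375,345:445],None,fx=3,fy=3,interpolation=cv2.INTER_CUBIC)
c=cv2.resize(is_[300:365,355:455],None,fx=4,fy=4,interpolation=cv2.INTER_CUBIC)
d=cv2.resize(is_[155:220,345:445],None,fx=4,fy=4,interpolation=cv2.INTER_CUBIC)
cv2.imwrite("pics/crop.png",np.vstack([np.hstack([a,b]),np.hstack([c,d])])[:,:,::-1])
hsv=cv2.cvtColor(it,cv2.COLOR_RGB2HSV)
m=((hsv[...,0]>8)&(hsv[...,0]<25)&(hsv[...,2]>170)&(hsv[...,1]<170)).astype(np.uint8)
roi=np.zeros_like(m);roi[275:335,190:270]=m[275:335,190:270]
cs,_=cv2.findContours(roi,cv2.RETR_EXTERNAL,cv2.CHAIN_APPROX_NONE);k=max(cs,key=cv2.contourArea)
r=cv2.minAreaRect(k);print(r,cv2.contourArea(k));print([onz(Kt,Tt,p,.08).round(4).tolist() for p in cv2.boxPoints(r)])
for n,(t,s) in dict(tip=((450,301),(409,174)),bend=((463,256),(370,167))).items():
    print(n,tri(Kt,Tt,t,Ks,Ts,s).round(4),onz(Kt,Tt,t,.13).round(4),onz(Ks,Ts,s,.13).round(4))
E
```

```text
((229.5, 298.5), (47.0, 79.0), 90.0) 1933.5
[[0.5441, 0.2571, 0.08], [0.5472, 0.108, 0.08], [0.4598, 0.1042, 0.08], [0.4568, 0.2501, 0.08]]
tip [ 0.5004 -0.2205  0.1248] [ 0.5006 -0.2192  0.13  ] [ 0.4992 -0.2097  0.13  ]
bend [ 0.5827 -0.2487  0.1205] [ 0.5821 -0.2459  0.13  ] [ 0.5792 -0.2286  0.13  ]
```

View pics/crop.png

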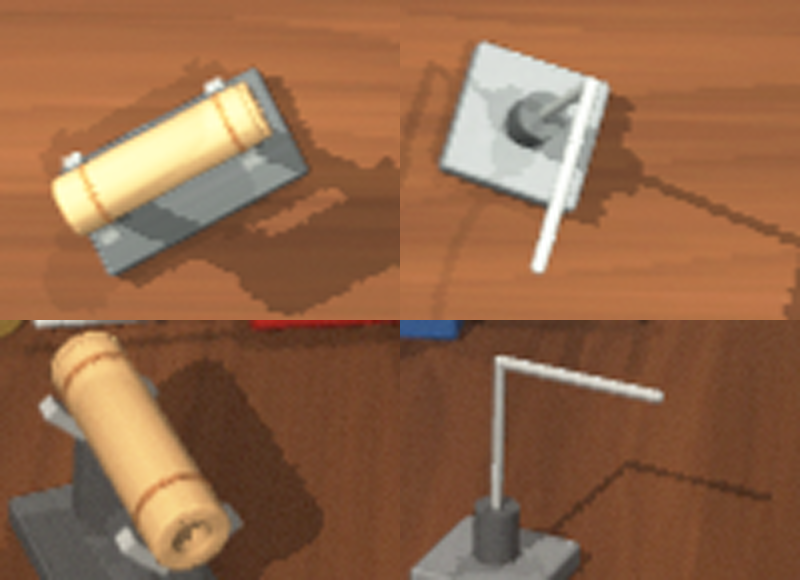

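The crop gives these positions:
- **Blank, top view:** end-face centres near (201.5,317) and (248.8,292).
- **Pin, top view:** tip end at (450,302.5), bend at (463,256).
- **Pin, side view:** tip end at (410.3,174.3), bend at (369.8,164.5).

Next I'll turn these into world points.

```bash
python3 - <<'E'
from h import *
it,Kt,Tt=cam("top");is_,Ks,Ts=cam("side")
for n,(t,s) in dict(tip=((450,302.2),(410.2,174.2)),bend=((463,256.4),(369.8,165.5))).items():
    print(n,tri(Kt,Tt,t,Ks,Ts,s).round(4),onz(Kt,Tt,t,.13).round(4),onz(Ks,Ts,s,.13).round(4))
    print(proj(Kt,Tt,onz(Ks,Ts,s,.13)))
a,b=onz(Kt,Tt,(201.5,317),.075),onz(Kt,Tt,(248.7,292),.075)
print(a,b,(a+b)/2,np.linalg.norm(a-b),np.degrees(np.arctan2(*(b-a)[1::-1])))
# side: ends   far (crop 87,350)->  near mouth (190,537)
s1=onz(Ks,Ts,(355+82/4,300+25/4),.075);s2=onz(Ks,Ts,(355+190/4,300+(540-320)/4),.075)
print(s1,s2,(s1+s2)/2)
# collar/post base in side
print(onz(Ks,Ts,(345+96/4,155+180/4),.046), onz(Kt,Tt,(415+135/4,235+118/4),.046))
E
```

```text
tip [ 0.4981 -0.2205  0.1246] [ 0.4985 -0.2191  0.13  ] [ 0.4968 -0.2092  0.13  ]
[444.4587114  303.07750943]
bend [ 0.5823 -0.2476  0.1242] [ 0.5813 -0.2459  0.13  ] [ 0.5806 -0.2355  0.13  ]
[457.27728663 256.68197657]
[0.46660796 0.23074651 0.075     ] [0.51487553 0.14536451 0.075     ] [0.49074174 0.18805551 0.075     ] 0.09808080522122983 -60.519952296201396
[0.51787496 0.14005743 0.075     ] [0.46774532 0.23752469 0.075     ] [0.49281014 0.18879106 0.075     ]
[ 0.5816624 -0.2432525  0.046    ] [ 0.58020024 -0.24176997  0.046     ]
```

```bash
cat >> h.py <<'E'
def pose(): 
    o=telemetry.get_obs();return o["tcp_pos"],R.from_rotvec(o["tcp_rot"])
def down(yaw): # tool down, x_t at world yaw deg
    c,s=np.cos(np.radians(yaw)),np.sin(np.radians(yaw))
    return R.from_matrix(np.array([[c,s,0],[s,-c,0],[0,0,-1.]]))
def row(p1,R1,n,p0=None,R0=None):
    if p0 is None:p0,R0=pose()
    w=(R0.inv()*R1).as_rotvec()/n
    S=sum((R0*R.from_rotvec(w*k)).as_matrix() for k in range(n))
    d=np.linalg.solve(S,np.asarray(p1)-p0)
    print(n,"row",np.round(d/.2,4).tolist(),np.round(w/np.pi,5).tolist(),"mm/row",np.linalg.norm(d)*1e3,"deg",np.degrees(np.linalg.norm(w)))
def st():
    o=telemetry.get_obs();r=R.from_rotvec(o["tcp_rot"]).as_matrix()
    print("t",round(o["time"],2),"p",o["tcp_pos"].round(4),"xt",r[:,0].round(3),"yaw",np.degrees(np.arctan2(r[1,0],r[0,0])).round(2),"zt",r[:,2].round(3),"q",o["q"].round(3),"F",o["force"].round(2),"w",round(o["width"],4),"g",round(o["grip_force"],1))
E
python3 -c "
from h import *
row([.491,.188,.18],down(118.5),20)"
```

```text
20 row [-0.1211, -0.0046, 0.0128] [-1e-05, 0.0, 0.01308] mm/row 24.367404178138827 deg 2.353787595894764
```

>>> apply_moves(
  plan=[
    [-0.121,-0.0045,0.0128,0,0,0.0131],
    [-0.121,-0.0045,0.0128,0,0,0.0131],
    [-0.121,-0.0045,0.0128,0,0,0.0131],
    [-0.121,-0.0045,0.0128,0,0,0.0131],
    [-0.121,-0.0045,0.0128,0,0,0.0131],
    [-0.121,-0.0045,0.0128,0,0,0.0131],
    [-0.121,-0.0045,0.0128,0,0,0.0131],
    [-0.121,-0.0045,0.0128,0,0,0.0131],
    [-0.121,-0.0045,0.0128,0,0,0.0131],
    [-0.121,-0.0045,0.0128,0,0,0.0131],
  ],
  fingers=1,
)

```text
time: 1.13
tcp_pos: [0.3395, 0.3737, 0.2055]
tcp_rot: [-1.026, -2.969, -0.0]
force: [0.3, 1.5, 0.8]
width: 0.0855
grip_force: 0.0
```

>>> apply_moves(
  plan=[
    [-0.121,-0.0045,0.0128,0,0,0.0131],
    [-0.121,-0.0045,0.0128,0,0,0.0131],
    [-0.121,-0.0045,0.0128,0,0,0.0131],
    [-0.121,-0.0045,0.0128,0,0,0.0131],
    [-0.121,-0.0045,0.0128,0,0,0.0131],
    [-0.121,-0.0045,0.0128,0,0,0.0131],
    [-0.121,-0.0045,0.0128,0,0,0.0131],
    [-0.121,-0.0045,0.0128,0,0,0.0131],
    [-0.121,-0.0045,0.0128,0,0,0.0131],
    [-0.121,-0.0045,0.0128,0,0,0.0131],
  ],
)

```text
time: 1.97
tcp_pos: [0.4913, 0.1871, 0.1799]
tcp_rot: [1.611, 2.697, 0.0]
force: [0.3, 0.7, -0.4]
width: 0.0851
grip_force: 0.0
```

```bash
python3 - <<'E'
from h import *
st()
it,Kt,Tt=cam("top");is_,Ks,Ts=cam("side")
a=cv2.resize(it[230:370,150:310],None,fx=2.5,fy=2.5)
c=cv2.resize(is_[230:370,330:490],None,fx=2.5,fy=2.5)
cv2.imwrite("pics/app.png",np.hstack([a,c])[:,:,::-1])
row([.491,.188,.056],down(118.5),10)
E
```

```text
t 1.97 p [0.4913 0.1871 0.1799] xt [-0.474  0.881 -0.   ] yaw 118.3 zt [ 0.  0. -1.] q [ 0.364  0.28  -0.077  1.213 -0.     1.441] F [ 0.29  0.67 -0.37] w 0.0851 g 0.0
10 row [0.0012, 0.0003, 0.0618] [-2e-05, 2e-05, -0.0002] mm/row 12.361519949922133 deg 0.03597646218797666
```

View pics/app.png

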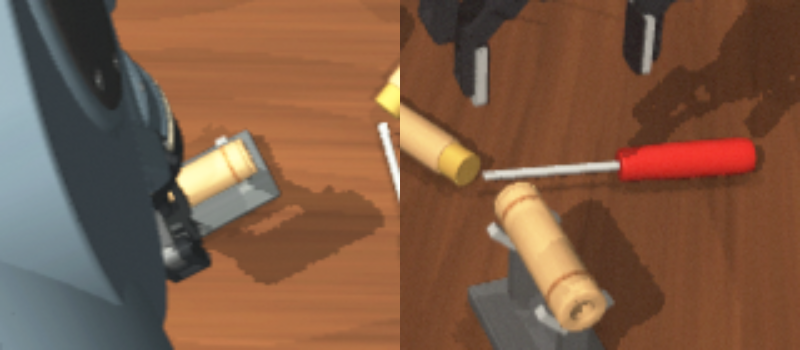

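The view shows the fingers straddling the blank, one on each side, with the screwdriver and ferruled handle well clear. I'll go down and grip.

>>> apply_moves(
  plan=[
    [0.0012,0,0.062,0,0,0],
    [0.0012,0,0.062,0,0,0],
    [0.0012,0,0.062,0,0,0],
    [0.0012,0,0.062,0,0,0],
    [0.0012,0,0.062,0,0,0],
    [0.0012,0,0.062,0,0,0],
    [0.0012,0,0.062,0,0,0],
    [0.0012,0,0.062,0,0,0],
    [0.0012,0,0.062,0,0,0],
    [0.0012,0,0.062,0,0,0],
  ],
)

```text
time: 2.9
tcp_pos: [0.4893, 0.1908, 0.0555]
tcp_rot: [-1.607, -2.699, -0.0]
force: [-0.7, -0.6, -0.2]
width: 0.0854
grip_force: 0.0
```

>>> apply_moves(
  plan=[
    [0,0,0,0,0,0],
    [0,0,0,0,0,0],
    [0,0,0,0,0,0],
    [0,0,0,0,0,0],
    [0,0,0,0,0,0],
    [0,0,0,0,0,0],
    [0,0,0,0,0,0],
    [0,0,0,0,0,0],
    [0,0,0,0,0,0],
    [0,0,0,0,0,0],
  ],
  fingers=0,
)

```text
time: 3.73
tcp_pos: [0.4913, 0.1912, 0.0575]
tcp_rot: [1.607, 2.697, 0.005]
force: [4.6, 3.7, 3.5]
width: 0.0283
grip_force: 59.0
```

```bash
python3 - <<'E'
from h import *
st()
E
```

```text
t 3.73 p [0.4913 0.1912 0.0575] xt [-0.476  0.879 -0.   ] yaw 118.43 zt [ 0.004  0.002 -1.   ] q [ 0.371  0.363 -0.288  0.917  0.     1.446] F [4.61 3.69 3.51] w 0.0283 g 59.0
```

```bash
python3 - <<'E'
from h import *
row([.412,-.189,.2],down(161.8),20,np.array([.4893,.1908,.2]),down(118.43))
E
```

```text
20 row [-0.0488, -0.0864, -0.0] [0.0, 0.0, -0.01205] mm/row 19.848651904213433 deg 2.1685000000000003
```

>>> apply_moves(
  plan=[
    [0,0,-0.02,0,0,0],
    [0,0,-0.05,0,0,0],
    [0,0,-0.08,0,0,0],
    [0,0,-0.1,0,0,0],
    [0,0,-0.12,0,0,0],
    [0,0,-0.12,0,0,0],
    [0,0,-0.1,0,0,0],
    [0,0,-0.08,0,0,0],
    [0,0,-0.05,0,0,0],
    [0,0,-0.02,0,0,0],
  ],
)

```text
time: 4.57
tcp_pos: [0.49, 0.1905, 0.2061]
tcp_rot: [1.608, 2.697, 0.003]
force: [-0.7, 0.2, -0.2]
width: 0.028
grip_force: 59.1
```

>>> apply_moves(
  plan=[
    [-0.0488,-0.0864,0,0,0,-0.012],
    [-0.0488,-0.0864,0,0,0,-0.012],
    [-0.0488,-0.0864,0,0,0,-0.012],
    [-0.0488,-0.0864,0,0,0,-0.012],
    [-0.0488,-0.0864,0,0,0,-0.012],
    [-0.0488,-0.0864,0,0,0,-0.012],
    [-0.0488,-0.0864,0,0,0,-0.012],
    [-0.0488,-0.0864,0,0,0,-0.012],
    [-0.0488,-0.0864,0,0,0,-0.012],
    [-0.0488,-0.0864,0,0,0,-0.012],
  ],
)

```text
time: 5.4
tcp_pos: [0.4134, 0.0071, 0.2037]
tcp_rot: [-1.071, -2.952, 0.001]
force: [0.2, -0.6, -0.0]
width: 0.0278
grip_force: 59.1
```

>>> apply_moves(
  plan=[
    [-0.0488,-0.0864,0,0,0,-0.012],
    [-0.0488,-0.0864,0,0,0,-0.012],
    [-0.0488,-0.0864,0,0,0,-0.012],
    [-0.0488,-0.0864,0,0,0,-0.012],
    [-0.0488,-0.0864,0,0,0,-0.012],
    [-0.0488,-0.0864,0,0,0,-0.012],
    [-0.0488,-0.0864,0,0,0,-0.012],
    [-0.0488,-0.0864,0,0,0,-0.012],
    [-0.0488,-0.0864,0,0,0,-0.012],
    [-0.0488,-0.0864,0,0,0,-0.012],
  ],
)

```text
time: 6.23
tcp_pos: [0.411, -0.1902, 0.2036]
tcp_rot: [-0.499, -3.101, -0.0]
force: [0.5, 0.7, -0.8]
width: 0.0278
grip_force: 59.1
```

>>> apply_moves(
  plan=[
    [0,0,0.04,0,0,0],
    [0,0,0.07,0,0,0],
    [0,0,0.08,0,0,0],
    [0,0,0.08,0,0,0],
    [0,0,0.08,0,0,0],
    [0,0,0.06,0,0,0],
    [0,0,0.04,0,0,0],
    [0,0,0,0,0,0],
    [0,0,0,0,0,0],
    [0,0,0,0,0,0],
  ],
)

```text
time: 7.07
tcp_pos: [0.4118, -0.1894, 0.1147]
tcp_rot: [0.502, 3.101, -0.0]
force: [0.1, -1.1, 0.8]
width: 0.0282
grip_force: 59.2
```

```bash
python3 - <<'E'
from h import *
st()
it,Kt,Tt=cam("top");is_,Ks,Ts=cam("side")
a=cv2.resize(it[230:370,375:505],None,fx=3,fy=3,interpolation=cv2.INTER_CUBIC)
c=cv2.resize(is_[130:270,340:470],None,fx=3,fy=3,interpolation=cv2.INTER_CUBIC)
cv2.imwrite("pics/pin.png",np.hstack([a,c])[:,:,::-1])
E
```

```text
t 7.07 p [ 0.4118 -0.1894  0.1147] xt [-0.949  0.315 -0.001] yaw 161.61 zt [ 0.001 -0.    -1.   ] q [-0.431  0.175 -0.384  1.011  0.    -0.11 ] F [ 0.06 -1.09  0.78] w 0.0282 g 59.2
```

View pics/pin.png

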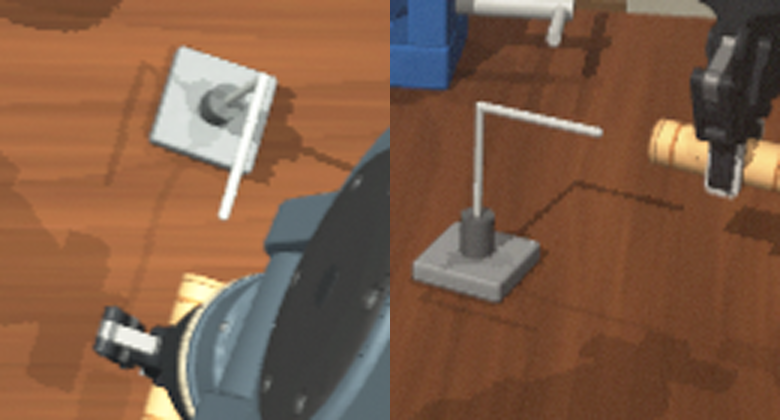

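The picture shows the blank's free end in line with the pin. In the side crop the pin runs from (480,104) to its tip at (601,132), and the blank's end is centred near (657,142), slightly high. In the top crop the blank's left corner is at (185,276). I'll check the offset by comparing the predicted blank edges with the observed ones.

```bash
python3 - <<'E'
from h import *
it,Kt,Tt=cam("top");is_,Ks,Ts=cam("side")
p,r=pose();f=-r.as_matrix()[:,0];C=p+[0,0,.0187-.0012]
def mask(im,x0,x1,y0,y1):
    h=cv2.cvtColor(im,cv2.COLOR_RGB2HSV);m=((h[...,0]>8)&(h[...,0]<26)&(h[...,2]>150)&(h[...,1]<165)).astype(np.uint8)
    o=np.zeros_like(m);o[y0:y1,x0:x1]=m[y0:y1,x0:x1];return cv2.morphologyEx(o,cv2.MORPH_OPEN,np.ones((2,2)))
def sil(K,T,s):
    c,_=ray(K,T,(0,0));v=C-c;n=np.cross(f,v);n/=np.linalg.norm(n);return [proj(K,T,C+s*.015*n+f*a) for a in(.03,.05)]
ms=mask(is_,420,460,150,200)
print("side cols",[(x,np.where(ms[:,x])[0][[0,-1]].tolist()) for x in range(425,446) if ms[:,x].any()])
print("pred",[np.round(sil(Ks,Ts,s),1).tolist() for s in(1,-1)])
print("axis C+f",proj(Ks,Ts,C+.05*f),"pin line",proj(Ks,Ts,C+.03*f))
mt=mask(it,410,470,315,370)
print("top rows",[(y,np.where(mt[y])[0][[0,-1]].tolist()) for y in range(318,345) if mt[y].any()])
print("pred",[np.round(sil(Kt,Tt,s),1).tolist() for s in(1,-1)])
# pin masks centerlines
def pin(im,sl,thr):
    g=im.min(2).astype(int);o=np.zeros(g.shape,np.uint8);o[sl]=(g[sl]>thr);return o
mp=pin(it,np.s_[286:310,440:470],150);ys,xs=np.nonzero(mp);print("top pin",ys.min(),ys.max(),[(y,xs[ys==y].mean()) for y in range(ys.min(),ys.max()+1)])
mp=pin(is_,np.s_[155:185,376:420],130);ys,xs=np.nonzero(mp);print("side pin",xs.min(),xs.max(),[(x,ys[xs==x].mean()) for x in range(xs.min(),xs.max()+1,3)])
E
```

```text
side cols [(427, [178, 182]), (428, [175, 182]), (429, [172, 182]), (430, [171, 183]), (431, [171, 184]), (432, [171, 184]), (433, [171, 184]), (434, [171, 183]), (435, [171, 184]), (436, [171, 185]), (437, [172, 185]), (438, [172, 185]), (439, [172, 186]), (440, [172, 186]), (441, [172, 186]), (442, [174, 186]), (443, [178, 187]), (444, [178, 187]), (445, [178, 187])]
pred [[[437.3, 185.3], [427.6, 183.0]], [[441.0, 170.0], [431.3, 167.9]]]
axis C+f [429.41626376 175.49339281] pin line [439.14384427 177.65933273]
top rows [(318, [411, 464]), (319, [411, 464]), (320, [411, 464]), (321, [411, 462]), (322, [411, 459]), (323, [411, 456]), (324, [411, 454]), (325, [411, 452]), (326, [411, 452]), (327, [411, 449]), (328, [411, 437]), (329, [413, 438]), (330, [418, 439]), (331, [419, 443]), (332, [419, 444]), (333, [418, 444]), (334, [418, 443]), (335, [420, 442]), (336, [421, 442]), (337, [423, 435]), (338, [424, 440]), (339, [425, 440]), (341, [438, 439]), (342, [437, 439]), (343, [437, 439]), (344, [437, 438])]
pred [[[431.6, 332.7], [434.8, 321.8]], [[448.7, 338.4], [451.9, 327.3]]]
top pin 286 302 [(286, np.float64(455.0)), (287, np.float64(453.5)), (288, np.float64(453.0)), (289, np.float64(452.5)), (290, np.float64(452.5)), (291, np.float64(452.0)), (292, np.float64(451.5)), (293, np.float64(451.5)), (294, np.float64(451.5)), (295, np.float64(450.5)), (296, np.float64(450.5)), (297, np.float64(450.5)), (298, np.float64(450.0)), (299, np.float64(449.5)), (300, np.float64(449.5)), (301, np.float64(449.5)), (302, np.float64(449.0))]
side pin 376 410 [(376, np.float64(166.0)), (379, np.float64(167.0)), (382, np.float64(167.5)), (385, np.float64(168.0)), (388, np.float64(169.0)), (391, np.float64(169.5)), (394, np.float64(170.0)), (397, np.float64(171.0)), (400, np.float64(171.5)), (403, np.float64(172.0)), (406, np.float64(173.0)), (409, np.float64(173.5))]
```

```bash
python3 - <<'E'
from h import *
it,Kt,Tt=cam("top")
for y in range(320,342,2): print(y,it[y,426:456,1].tolist())
E
```

```text
320 [112, 112, 112, 112, 112, 112, 112, 112, 111, 112, 111, 111, 110, 108, 110, 109, 110, 109, 109, 109, 109, 108, 109, 109, 109, 108, 108, 109, 109, 109]
322 [111, 111, 111, 111, 111, 111, 112, 111, 112, 124, 167, 206, 222, 231, 233, 236, 230, 197, 132, 104, 109, 110, 110, 110, 109, 109, 109, 110, 117, 123]
324 [111, 110, 111, 111, 112, 112, 111, 111, 113, 153, 212, 230, 240, 246, 244, 221, 195, 221, 240, 249, 248, 239, 222, 179, 153, 172, 143, 123, 141, 141]
326 [105, 105, 105, 105, 105, 106, 106, 106, 138, 198, 228, 241, 248, 252, 254, 254, 254, 254, 254, 253, 249, 225, 198, 166, 136, 151, 137, 119, 103, 100]
328 [110, 110, 109, 110, 110, 109, 110, 115, 148, 196, 211, 223, 251, 253, 254, 254, 254, 254, 252, 237, 226, 189, 130, 136, 131, 111, 101, 100, 102, 121]
330 [106, 106, 105, 106, 106, 105, 108, 132, 150, 133, 160, 191, 215, 221, 223, 228, 238, 239, 220, 171, 129, 131, 117, 104, 102, 103, 102, 118, 141, 145]
332 [106, 106, 106, 107, 109, 109, 125, 178, 223, 235, 246, 252, 248, 177, 91, 111, 174, 198, 128, 141, 133, 112, 104, 105, 104, 108, 128, 148, 142, 140]
334 [106, 105, 105, 105, 104, 108, 150, 208, 227, 238, 229, 157, 72, 100, 188, 219, 152, 127, 141, 130, 108, 105, 105, 105, 119, 145, 156, 152, 145, 140]
336 [102, 103, 104, 103, 104, 123, 174, 212, 199, 111, 59, 53, 114, 202, 220, 145, 132, 137, 116, 105, 105, 105, 105, 119, 147, 165, 164, 150, 139, 139]
338 [93, 76, 79, 87, 88, 91, 89, 84, 58, 53, 54, 125, 209, 216, 145, 133, 138, 115, 107, 107, 106, 104, 119, 156, 171, 165, 157, 139, 139, 132]
340 [67, 68, 66, 63, 58, 51, 55, 54, 54, 54, 102, 180, 206, 147, 132, 140, 115, 108, 107, 107, 106, 109, 126, 147, 168, 171, 140, 139, 130, 110]
```

The edges show the blank about 3 mm to the right of the pin line and about 1 mm high, with the end face roughly 38 mm short of the tip. I'll correct for that and advance gently.

>>> apply_moves(
  plan=[
    [0,0.0045,0.002,0,0,0],
    [0,0.0045,0.002,0,0,0],
    [0,0.0045,0.0025,0,0,0],
    [-0.03,0,0,0,0,0],
    [-0.03,0,0,0,0,0],
    [-0.03,0,0,0,0,0],
    [-0.03,0,0,0,0,0],
    [-0.03,0,0,0,0,0],
    [0,0,0,0,0,0],
    [0,0,0,0,0,0],
  ],
)

```text
time: 8.15
tcp_pos: [0.441, -0.1963, 0.1126]
tcp_rot: [-0.502, -3.101, -0.0]
force: [-0.1, -0.4, -0.7]
width: 0.028
grip_force: 59.2
```

```bash
python3 - <<'E'
from h import *
st()
it,Kt,Tt=cam("top");is_,Ks,Ts=cam("side")
a=cv2.resize(it[240:340,415:480],None,fx=6,fy=6,interpolation=cv2.INTER_CUBIC)
c=cv2.resize(is_[140:240,365:430],None,fx=6,fy=6,interpolation=cv2.INTER_CUBIC)
cv2.imwrite("pics/pin2.png",np.hstack([a,c])[:,:,::-1])
E
```

```text
t 8.15 p [ 0.441  -0.1963  0.1126] xt [-0.949  0.315  0.   ] yaw 161.61 zt [-0.  0. -1.] q [-0.419  0.235 -0.314  1.023 -0.    -0.098] F [-0.11 -0.41 -0.7 ] w 0.028 g 59.2
```

View pics/pin2.png

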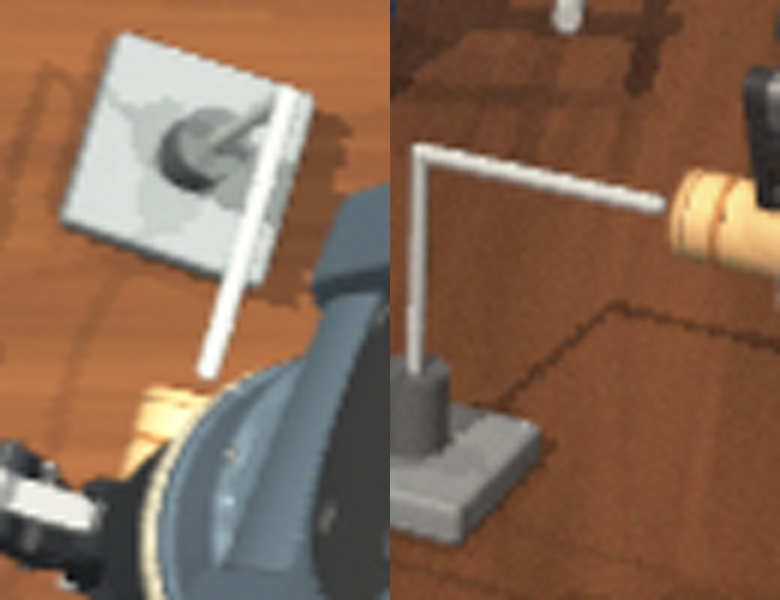

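The crop shows the pin tip a few mm short of the blank's end and about level with its centre. I'll check the side offset in numbers before going on.

```bash
python3 - <<'E'
from h import *
it,Kt,Tt=cam("top");is_,Ks,Ts=cam("side")
p,r=pose();f=-r.as_matrix()[:,0];C=p+[0,0,.0187-.0012]
def sil(K,T,s):
    c,_=ray(K,T,(0,0));v=C-c;n=np.cross(f,v);n/=np.linalg.norm(n);return [proj(K,T,C+s*.015*n+f*a) for a in(.03,.05)]
def sub(v,thr): # first upward crossing
    v=v.astype(float);i=np.argmax(v>thr);return i-1+(thr-v[i-1])/(v[i]-v[i-1])
E=np.array([(430+sub(it[y,430:446,1],165),y) for y in range(308,316)]);print("left edge",E.round(1).tolist())
P=[]
for y in range(285,301):
    g=it[y,442:462].min(1).astype(float);w=np.clip(g-110,0,None);P.append(((w*np.arange(442,462)).sum()/w.sum(),y))
P=np.array(P);print("pin",P.round(1)[::3].tolist())
(l1,l2),(r1,r2)=sil(Kt,Tt,1),sil(Kt,Tt,-1);print("pred",l1,l2,r1,r2)
le=np.polyfit(E[:,1],E[:,0],1);pe=np.polyfit(P[:,1],P[:,0],1);print(le,pe)
y=310;wd=abs(np.interp(y,[r2[1],r1[1]],[r2[0],r1[0]])-np.interp(y,[l2[1],l1[1]],[l2[0],l1[0]])) ; 
rx=r2[0]+(y-r2[1])*(r1[0]-r2[0])/(r1[1]-r2[1]);lx=l2[0]+(y-l2[1])*(l1[0]-l2[0])/(l1[1]-l2[1])
print("width",rx-lx,"axis-pin px",np.polyval(le,y)+(rx-lx)/2-np.polyval(pe,y))
S=[]
for x in range(416,425):
    v=is_[140:200,x,1].astype(int);i=np.where(v>130)[0];S.append((x,140+i[0]-.5,140+i[-1]+.5))
print("side",S)
Q=[]
for x in range(376,407):
    g=is_[155:185,x].min(1).astype(float);w=np.clip(g-90,0,None);Q.append((x,(w*np.arange(155,185)).sum()/w.sum()))
q=np.polyfit(*np.array(Q).T,1);print("pin at 420",np.polyval(q,420),q)
E
```

```text
left edge [[437.9, 308.0], [437.7, 309.0], [437.3, 310.0], [437.2, 311.0], [439.0, 312.0], [438.3, 313.0], [436.2, 314.0], [435.8, 315.0]]
pin [[454.8, 285.0], [452.9, 288.0], [452.1, 291.0], [451.5, 294.0], [450.4, 297.0], [449.5, 300.0]]
pred [434.6509442  316.18266424] [437.85994501 305.41306409] [451.5881388  321.65343789] [454.74367387 310.75386402]
[-2.08189968e-01  5.02258676e+02] [-3.36148970e-01  5.50129515e+02]
width 18.46874207218167 axis-pin px 1.0308225019417705
side [(416, np.float64(167.5), np.float64(180.5)), (417, np.float64(168.5), np.float64(181.5)), (418, np.float64(167.5), np.float64(178.5)), (419, np.float64(168.5), np.float64(181.5)), (420, np.float64(168.5), np.float64(181.5)), (421, np.float64(168.5), np.float64(182.5)), (422, np.float64(169.5), np.float64(182.5)), (423, np.float64(169.5), np.float64(182.5)), (424, np.float64(169.5), np.float64(183.5))]
pin at 420 175.97031874448652 [ 0.2249655  81.48481053]
```

>>> apply_moves(
  plan=[
    [-0.0075,0,0.002,0,0,0],
    [-0.0075,0,0,0,0,0],
    [-0.0075,0,0,0,0,0],
    [-0.0075,0,0,0,0,0],
    [-0.0075,0,0,0,0,0],
    [-0.0075,0,0,0,0,0],
    [-0.0075,0,0,0,0,0],
    [-0.0075,0,0,0,0,0],
    [-0.0075,0,0,0,0,0],
    [-0.0075,0,0,0,0,0],
  ],
)

```text
time: 9.18
tcp_pos: [0.4526, -0.2001, 0.1115]
tcp_rot: [-0.501, -3.096, -0.001]
force: [-21.8, 6.3, 3.7]
width: 0.0282
grip_force: 59.7
```

```bash
python3 - <<'E'
from h import *
st()
E
```

```text
t 9.18 p [ 0.4526 -0.2001  0.1115] xt [-0.949  0.316  0.005] yaw 161.61 zt [-0.005  0.002 -1.   ] q [-0.416  0.263 -0.279  1.034 -0.    -0.095] F [-21.75   6.28   3.71] w 0.0282 g 59.7
```

Contact came about 12 mm into this step, roughly 4 mm inside the end, so this end is the shallow recess. I'll draw off and turn the blank half a turn.

>>> apply_moves(
  plan=[
    [0.01,0,0,0,0,0],
    [0.02,0,0,0,0,0],
    [0.03,0,0,0,0,0],
    [0.04,0,0,0,0,0],
    [0.04,0,0,0,0,0],
    [0.04,0,0,0,0,0],
    [0.03,0,0,0,0,0],
    [0.02,0,0,0,0,0],
    [0.015,0,0,0,0,0],
    [0.005,0,0,0,0,0],
  ],
)

```text
time: 10.02
tcp_pos: [0.4073, -0.1851, 0.1125]
tcp_rot: [0.502, 3.101, -0.0]
force: [-0.1, -0.3, -0.5]
width: 0.0279
grip_force: 59.1
```

>>> apply_moves(
  plan=[
    [0,0,0,0,0,0.033],
    [0,0,0,0,0,0.033],
    [0,0,0,0,0,0.033],
    [0,0,0,0,0,0.033],
    [0,0,0,0,0,0.033],
    [0,0,0,0,0,0.033],
    [0,0,0,0,0,0.033],
    [0,0,0,0,0,0.033],
    [0,0,0,0,0,0.033],
    [0,0,0,0,0,0.033],
  ],
)

```text
time: 10.85
tcp_pos: [0.4078, -0.1853, 0.1124]
tcp_rot: [1.979, 2.44, 0.0]
force: [-0.7, -0.6, -0.7]
width: 0.0283
grip_force: 59.0
```

>>> apply_moves(
  plan=[
    [0,0,0,0,0,0.033],
    [0,0,0,0,0,0.033],
    [0,0,0,0,0,0.033],
    [0,0,0,0,0,0.033],
    [0,0,0,0,0,0.033],
    [0,0,0,0,0,0.033],
    [0,0,0,0,0,0.033],
    [0,0,0,0,0,0.033],
    [0,0,0,0,0,0.033],
    [0,0,0,0,0,0.033],
  ],
)

```text
time: 11.68
tcp_pos: [0.4079, -0.1853, 0.1124]
tcp_rot: [2.928, 1.139, 0.0]
force: [-0.5, 0.2, -0.8]
width: 0.028
grip_force: 59.0
```

>>> apply_moves(
  plan=[
    [0,0,0,0,0,0.034],
    [0,0,0,0,0,0.034],
    [0,0,0,0,0,0.034],
    [0,0,0,0,0,0.034],
    [0,0,0,0,0,0.034],
    [0,0,0,0,0,0.034],
    [0,0,0,0,0,0.034],
    [0,0,0,0,0,0.034],
    [0,0,0,0,0,0.034],
    [0,0,0,0,0,0.034],
  ],
)

```text
time: 12.52
tcp_pos: [0.4079, -0.1853, 0.1124]
tcp_rot: [3.1, -0.51, 0.0]
force: [-0.2, -0.8, -0.9]
width: 0.0278
grip_force: 59.0
```

```bash
python3 - <<'E'
from h import *
st()
p,r=pose();g=np.array([.4495,-.1991]);d=r.as_matrix()[:2,0]
print("along/left to go to pre-contact",(g-p[:2])@d,(g-p[:2])@[-d[1],d[0]])
E
```

```text
t 12.52 p [ 0.4079 -0.1853  0.1124] xt [ 0.947 -0.32   0.   ] yaw -18.69 zt [ 0. -0. -1.] q [-0.426  0.167 -0.4    1.004  0.     3.041] F [-0.2  -0.83 -0.92] w 0.0278 g 59.0
along/left to go to pre-contact 0.0438718890568411 0.0002632555970692756
```

>>> apply_moves(
  plan=[
    [0.01,0,0,0,0,0],
    [0.025,0,0,0,0,0],
    [0.03,0,0,0,0,0],
    [0.03,0,0,0,0,0],
    [0.03,0,0,0,0,0],
    [0.025,0,0,0,0,0],
    [0.01,0,0,0,0,0],
    [0.01,0,0,0,0,0],
    [0,0,0,0,0,0],
    [0,0,0,0,0,0],
  ],
)

```text
time: 13.35
tcp_pos: [0.4398, -0.1959, 0.1124]
tcp_rot: [-3.101, 0.502, 0.0]
force: [-0.3, 0.7, -0.8]
width: 0.0281
grip_force: 59.0
```

>>> apply_moves(
  plan=[
    [0.0075,0,0,0,0,0],
    [0.0075,0,0,0,0,0],
    [0.0075,0,0,0,0,0],
    [0.0075,0,0,0,0,0],
    [0.0075,0,0,0,0,0],
    [0.0075,0,0,0,0,0],
    [0.0075,0,0,0,0,0],
    [0.0075,0,0,0,0,0],
    [0.0075,0,0,0,0,0],
    [0.0075,0,0,0,0,0],
  ],
)

```text
time: 14.18
tcp_pos: [0.4543, -0.2008, 0.1124]
tcp_rot: [3.101, -0.502, -0.0]
force: [-1.2, 0.0, -0.1]
width: 0.0282
grip_force: 59.0
```

```bash
python3 - <<'E'
from h import *
st()
E
```

```text
t 14.18 p [ 0.4543 -0.2008  0.1124] xt [ 0.949 -0.315  0.   ] yaw -18.39 zt [-0. -0. -1.] q [-0.416  0.261 -0.279  1.031 -0.     3.046] F [-1.17  0.   -0.09] w 0.0282 g 59.0
```

>>> apply_moves(
  plan=[
    [0.0075,0,0,0,0,0],
    [0.0075,0,0,0,0,0],
    [0.0075,0,0,0,0,0],
    [0.0075,0,0,0,0,0],
    [0.0075,0,0,0,0,0],
    [0.0075,0,0,0,0,0],
    [0.0075,0,0,0,0,0],
    [0.0075,0,0,0,0,0],
    [0,0,0,0,0,0],
    [0,0,0,0,0,0],
  ],
)

```text
time: 15.02
tcp_pos: [0.4656, -0.2045, 0.1124]
tcp_rot: [-3.101, 0.502, 0.0]
force: [0.0, -0.3, 0.7]
width: 0.0276
grip_force: 59.0
```

```bash
python3 - <<'E'
from h import *
st()
is_,Ks,Ts=cam("side");it,Kt,Tt=cam("top")
a=cv2.resize(it[240:340,415:480],None,fx=6,fy=6,interpolation=cv2.INTER_CUBIC)
c=cv2.resize(is_[140:240,365:430],None,fx=6,fy=6,interpolation=cv2.INTER_CUBIC)
cv2.imwrite("pics/pin3.png",np.hstack([a,c])[:,:,::-1])
E
```

```text
t 15.02 p [ 0.4656 -0.2045  0.1124] xt [ 0.949 -0.315 -0.   ] yaw -18.39 zt [-0.  0. -1.] q [-0.414  0.284 -0.248  1.039 -0.     3.049] F [ 0.04 -0.27  0.72] w 0.0276 g 59.0
```

View pics/pin3.png

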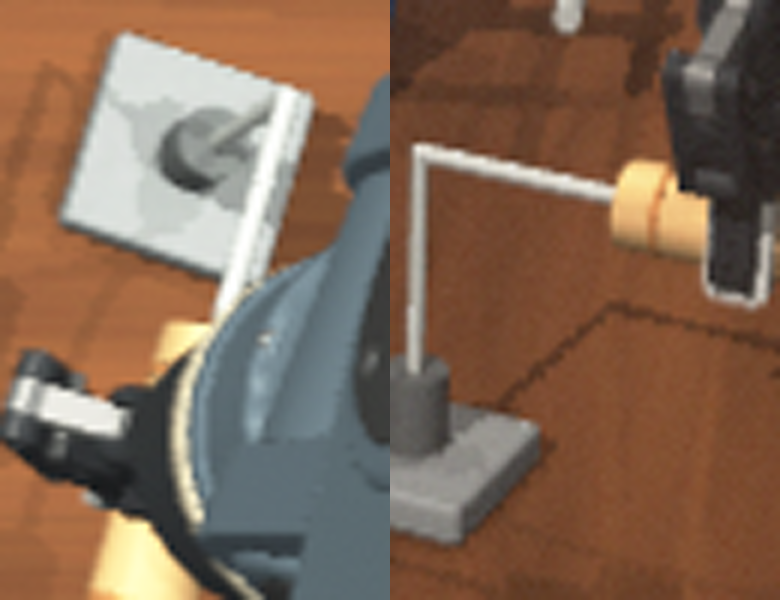

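The blank is on the pin by about 17 mm with no resistance: in the side crop the pin enters the end face at about (615,193). I'll go 15 mm further, then draw off.

>>> apply_moves(
  plan=[
    [0.0075,0,0,0,0,0],
    [0.0075,0,0,0,0,0],
    [0.0075,0,0,0,0,0],
    [0.0075,0,0,0,0,0],
    [0.0075,0,0,0,0,0],
    [0.0075,0,0,0,0,0],
    [0.0075,0,0,0,0,0],
    [0.0075,0,0,0,0,0],
    [0.0075,0,0,0,0,0],
    [0.0075,0,0,0,0,0],
  ],
)

```text
time: 15.95
tcp_pos: [0.4799, -0.2092, 0.1124]
tcp_rot: [-3.101, 0.502, 0.0]
force: [-0.4, 0.2, -0.8]
width: 0.0279
grip_force: 59.0
```

>>> apply_moves(
  plan=[
    [0.004,0,0,0,0,0],
    [0.004,0,0,0,0,0],
    [0,0,0,0,0,0],
    [0,0,0,0,0,0],
    [0,0,0,0,0,0],
    [0,0,0,0,0,0],
    [0,0,0,0,0,0],
    [0,0,0,0,0,0],
    [0,0,0,0,0,0],
    [0,0,0,0,0,0],
  ],
)

```text
time: 16.78
tcp_pos: [0.4813, -0.2097, 0.1124]
tcp_rot: [3.101, -0.502, -0.0]
force: [1.1, 0.3, -0.1]
width: 0.0279
grip_force: 59.0
```

```bash
python3 - <<'E'
from h import *
st()
is_,Ks,Ts=cam("side")
# leftmost wood column in row band
m=[x for x in range(385,425) if (is_[165:178,x,1].astype(int)>125).sum()>=7];print(m[:5])
E
```

```text
t 16.78 p [ 0.4813 -0.2097  0.1124] xt [ 0.949 -0.315 -0.   ] yaw -18.39 zt [-0.  0. -1.] q [-0.411  0.316 -0.204  1.051 -0.     3.052] F [ 1.1   0.31 -0.12] w 0.0279 g 59.0
[394, 395, 396, 397, 398]
```

Insertion was about 32–34 mm with no resistance, so this end is bored. I'll draw the blank off, lift it and then tilt it.

>>> apply_moves(
  plan=[
    [-0.015,0,0,0,0,0],
    [-0.035,0,0,0,0,0],
    [-0.05,0,0,0,0,0],
    [-0.06,0,0,0,0,0],
    [-0.06,0,0,0,0,0],
    [-0.06,0,0,0,0,0],
    [-0.06,0,0,0,0,0],
    [-0.06,0,0,0,0,0],
    [-0.035,0,0,0,0,0],
    [-0.015,0,0,0,0,0],
  ],
)

```text
time: 17.67
tcp_pos: [0.3948, -0.1809, 0.1125]
tcp_rot: [-3.101, 0.502, 0.0]
force: [-0.1, -0.3, 0.3]
width: 0.0279
grip_force: 59.0
```

>>> apply_moves(
  plan=[
    [0,0,-0.02,0,0,0],
    [0,0,-0.06,0,0,0],
    [0,0,-0.1,0,0,0],
    [0,0,-0.12,0,0,0],
    [0,0,-0.12,0,0,0],
    [0,0,-0.12,0,0,0],
    [0,0,-0.12,0,0,0],
    [0,0,-0.1,0,0,0],
    [0,0,-0.06,0,0,0],
    [0,0,-0.02,0,0,0],
  ],
)

```text
time: 18.5
tcp_pos: [0.397, -0.1818, 0.2826]
tcp_rot: [3.1, -0.502, 0.005]
force: [0.6, 0.7, -0.1]
width: 0.0281
grip_force: 59.1
```

```bash
python3 - <<'E'
from h import *
st()
a=np.radians(-8);z=np.array([np.cos(a),np.sin(a),0]);x=np.array([0,0,1.])
row([.54,-.076,.36],R.from_matrix(np.c_[x,np.cross(z,x),z]),30)
it,Kt,Tt=cam("top");print(onz(Kt,Tt,(328,172),.13))
E
```

```text
t 18.5 p [ 0.397  -0.1818  0.2826] xt [ 0.949 -0.315  0.003] yaw -18.38 zt [ 0.003 -0.001 -1.   ] q [-0.429  0.076 -0.067  1.425 -0.     3.033] F [ 0.58  0.67 -0.07] w 0.0281 g 59.1
30 row [0.0248, -0.0234, 0.0047] [0.00151, 0.01658, -0.0015] mm/row 6.88233915104681 deg 3.0098686386348446
[7.37067629e-01 7.16235198e-04 1.30000000e-01]
```

>>> apply_moves(
  plan=[
    [0.0248,-0.0234,0.0047,0.0015,0.0166,-0.0015],
    [0.0248,-0.0234,0.0047,0.0015,0.0166,-0.0015],
    [0.0248,-0.0234,0.0047,0.0015,0.0166,-0.0015],
    [0.0248,-0.0234,0.0047,0.0015,0.0166,-0.0015],
    [0.0248,-0.0234,0.0047,0.0015,0.0166,-0.0015],
    [0.0248,-0.0234,0.0047,0.0015,0.0166,-0.0015],
    [0.0248,-0.0234,0.0047,0.0015,0.0166,-0.0015],
    [0.0248,-0.0234,0.0047,0.0015,0.0166,-0.0015],
    [0.0248,-0.0234,0.0047,0.0015,0.0166,-0.0015],
    [0.0248,-0.0234,0.0047,0.0015,0.0166,-0.0015],
  ],
)

```text
time: 19.38
tcp_pos: [0.4572, -0.151, 0.2828]
tcp_rot: [2.972, -0.407, 0.804]
force: [0.8, 0.7, -0.5]
width: 0.0282
grip_force: 59.2
```

```bash
python3 - <<'E'
from h import *
st()
a=np.radians(-8);z=np.array([np.cos(a),np.sin(a),0]);x=np.array([0,0,1.])
row([.54,-.076,.36],R.from_matrix(np.c_[x,np.cross(z,x),z]),20)
E
```

```text
t 19.38 p [ 0.4572 -0.151   0.2828] xt [ 0.832 -0.242  0.5  ] yaw -16.2 zt [ 0.491 -0.103 -0.865] q [-0.374 -0.296 -0.542  0.806  0.084  3.062] F [ 0.78  0.71 -0.53] w 0.0282 g 59.2
20 row [0.0257, -0.0232, 0.0046] [0.00151, 0.0166, -0.00151] mm/row 6.988482884263522 deg 3.012900114766641
```

```bash
python3 - <<'E'
from h import *
a=np.radians(-8);z=np.array([np.cos(a),np.sin(a),0]);x=np.array([0,0,1.])
row([.62,-.087,.40],R.from_matrix(np.c_[x,np.cross(z,x),z]),20)
E
```

```text
20 row [0.0456, -0.0249, 0.0171] [0.00151, 0.0166, -0.00151] mm/row 10.940958744331079 deg 3.012900114766641
```

>>> apply_moves(
  plan=[
    [0.0456,-0.025,0.017,0.0015,0.0166,-0.0015],
    [0.0456,-0.025,0.017,0.0015,0.0166,-0.0015],
    [0.0456,-0.025,0.017,0.0015,0.0166,-0.0015],
    [0.0456,-0.025,0.017,0.0015,0.0166,-0.0015],
    [0.0456,-0.025,0.017,0.0015,0.0166,-0.0015],
    [0.0456,-0.025,0.017,0.0015,0.0166,-0.0015],
    [0.0456,-0.025,0.017,0.0015,0.0166,-0.0015],
    [0.0456,-0.025,0.017,0.0015,0.0166,-0.0015],
    [0.0456,-0.025,0.017,0.0015,0.0166,-0.0015],
    [0.0456,-0.025,0.017,0.0015,0.0166,-0.0015],
  ],
)

```text
time: 20.22
tcp_pos: [0.5545, -0.1243, 0.3221]
tcp_rot: [2.645, -0.288, 1.534]
force: [0.2, 0.3, -0.5]
width: 0.028
grip_force: 59.2
```

```bash
python3 - <<'E'
from h import *
st()
a=np.radians(-8);z=np.array([np.cos(a),np.sin(a),0]);x=np.array([0,0,1.])
row([.62,-.087,.40],R.from_matrix(np.c_[x,np.cross(z,x),z]),10)
E
```

```text
t 20.22 p [ 0.5545 -0.1243  0.3221] xt [ 0.484 -0.126  0.866] yaw -14.61 zt [ 0.853 -0.154 -0.499] q [-0.259 -0.424 -0.942  0.006  0.07   3.139] F [ 0.17  0.26 -0.5 ] w 0.028 g 59.2
10 row [0.0456, -0.0248, 0.0172] [0.00153, 0.01661, -0.00151] mm/row 10.942339811961295 deg 3.014654077312936
```

Joint 6 is at its limit: exactly upright would need q6 = π. I'll roll back slightly and finish about 1° from vertical, which still counts as upright.

>>> apply_moves(
  plan=[
    [0,0,0,0,0,-0.01],
    [0,0,0,0,0,-0.01],
    [0,0,0,0,0,0],
    [0.0456,-0.0248,0.0172,0.001,0.0166,-0.0015],
    [0.0456,-0.0248,0.0172,0.001,0.0166,-0.0015],
    [0.0456,-0.0248,0.0172,0.001,0.0166,-0.0015],
    [0.0456,-0.0248,0.0172,0.001,0.0166,-0.0015],
    [0.0456,-0.0248,0.0172,0.001,0.0166,-0.0015],
    [0,0,0,0,0,0],
    [0,0,0,0,0,0],
  ],
)

```text
time: 21.05
tcp_pos: [0.592, -0.1044, 0.3548]
tcp_rot: [2.406, -0.139, 1.83]
force: [-1.1, -0.2, -2.0]
width: 0.028
grip_force: 59.2
```

```bash
python3 - <<'E'
from h import *
st()
p,r=pose()
for al in (-8,):
  for roll in(-.02,-.03):
    a=np.radians(al);z=np.array([np.cos(a),np.sin(a),0]);x=np.array([0,0,1.])
    row([.62,-.087,.40],R.from_matrix(np.c_[x,np.cross(z,x),z])*R.from_rotvec([0,0,roll]),10)
E
```

```text
t 21.05 p [ 0.592  -0.1044  0.3548] xt [ 0.267 -0.003  0.964] yaw -0.69 zt [ 0.953 -0.147 -0.265] q [-0.197 -0.351 -1.117 -0.498  0.043  3.092] F [-1.09 -0.2  -2.  ] w 0.028 g 59.2
10 row [0.0246, -0.01, 0.0092] [0.00017, 0.00853, 0.0005] mm/row 5.605460562155267 deg 1.5384514356307935
10 row [0.0246, -0.0098, 0.0091] [0.00013, 0.00853, 0.00018] mm/row 5.605274558969884 deg 1.536178883985167
```

```bash
python3 - <<'E'
from h import *
p,r=pose()
row([.65,-.105,.46],r,10)
E
```

```text
10 row [0.0584, -0.0019, 0.0138] [0.0, 0.0, 0.0] mm/row 12.007922528509658 deg 0.0
```

>>> apply_moves(
  plan=[
    [0.058,-0.002,0.014,0,0,0],
    [0.058,-0.002,0.014,0,0,0],
    [0.058,-0.002,0.014,0,0,0],
    [0.058,-0.002,0.014,0,0,0],
    [0.058,-0.002,0.014,0,0,0],
    [0.058,-0.002,0.014,0,0,0],
    [0.058,-0.002,0.014,0,0,0],
    [0.058,-0.002,0.014,0,0,0],
    [0.058,-0.002,0.014,0,0,0],
    [0.058,-0.002,0.014,0,0,0],
  ],
)

```text
time: 21.88
tcp_pos: [0.65, -0.1053, 0.4618]
tcp_rot: [2.404, -0.139, 1.832]
force: [0.8, 0.3, -0.4]
width: 0.0283
grip_force: 59.2
```

```bash
python3 - <<'E'
from h import *
st()
p,r=pose();zt=r.as_matrix()[:,2];a=np.arctan2(zt[1],zt[0]);z=np.array([np.cos(a),np.sin(a),0]);x=np.array([0,0,1.])
row([.68,-.107,.48],R.from_matrix(np.c_[x,np.cross(z,x),z])*R.from_rotvec([0,0,-.022]),10)
E
```

```text
t 21.88 p [ 0.65   -0.1053  0.4618] xt [ 0.265 -0.003  0.964] yaw -0.59 zt [ 0.954 -0.148 -0.263] q [-0.167 -0.337 -0.812 -0.209  0.013  3.1  ] F [ 0.81  0.29 -0.37] w 0.0283 g 59.2
10 row [0.0112, -0.0011, 0.0135] [-0.00025, 0.00846, 0.0005] mm/row 3.520550949308919 deg 1.5253450489469595
```

>>> apply_moves(
  plan=[
    [0.0125,-0.001,0.015,0,0.0094,0.0005],
    [0.0125,-0.001,0.015,0,0.0094,0.0005],
    [0.0125,-0.001,0.015,-0.0003,0.0094,0.0005],
    [0.0125,-0.001,0.015,-0.0003,0.0094,0.0005],
    [0.0125,-0.001,0.015,-0.0003,0.0094,0.0005],
    [0.0125,-0.001,0.015,-0.0003,0.0094,0.0005],
    [0.0125,-0.001,0.015,-0.0003,0.0094,0.0005],
    [0.0125,-0.001,0.015,-0.0003,0.0094,0.0005],
    [0.0125,-0.001,0.015,-0.0003,0.0094,0.0005],
    [0,0,0,0,0,0],
  ],
)

```text
time: 22.72
tcp_pos: [0.6805, -0.1074, 0.4782]
tcp_rot: [2.134, -0.137, 2.13]
force: [-0.5, -0.0, -1.2]
width: 0.0282
grip_force: 59.2
```

>>> apply_moves(
  plan=[
    [0,0,0,0,0,0],
    [0,0,0,0,0,0],
    [0,0,0,0,0,0],
    [0,0,0,0,0,0],
    [0,0,0,0,0,0],
    [0,0,0,0,0,0],
    [0,0,0,0,0,0],
    [0,0,0,0,0,0],
    [0,0,0,0,0,0],
    [0,0,0,0,0,0],
  ],
)

```text
time: 23.55
tcp_pos: [0.6802, -0.107, 0.4794]
tcp_rot: [2.132, -0.136, 2.132]
force: [-0.0, 1.4, -0.3]
width: 0.0282
grip_force: 59.2
```

```bash
python3 - <<'E'
from h import *
st()
is_,K,T=cam("side");it,_,_=cam("top")
cv2.imwrite("pics/fin.png",cv2.resize(np.hstack([is_,it]),(800,300),interpolation=cv2.INTER_AREA)[:,:,::-1])
E
```

```text
t 23.55 p [ 0.6802 -0.107   0.4794] xt [0.002 0.024 1.   ] yaw 85.83 zt [ 0.989 -0.151  0.002] q [-0.16  -0.17  -0.996 -0.828  0.009  3.118] F [-0.04  1.42 -0.31] w 0.0282 g 59.2
```

View pics/fin.png

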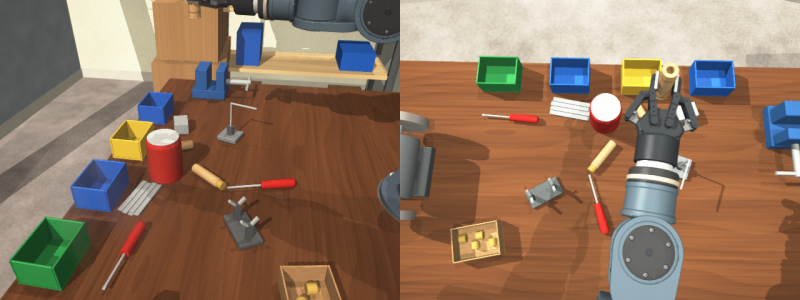

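In the top view the blank is held upright with its hole facing up at about (671,70). The rest is empty, the pin stand is clear and the bystanders are where they were. The tilt is about 1.4° and the arm is at rest, so I'm handing in.

```bash
python3 -c "
from bench import robot
print(robot.finish_job())"
```

```text
the job is handed in; nothing more can be done
None
```

Job handed in: the first end stopped on the pin after about 4 mm, the other slid on about 33 mm with no resistance, and the blank is now held with that bored end up, about 1.4° from vertical and clear of everything.

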